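Third hand for the last corner post of a canvas carrying tray

TASK

Three corner posts of the wooden canvas tray are already screwed in; pick up the long loose post (the one as long as those three, not the short offcut), stand it upright on the tray's floor in the empty corner, square with the boards, and slide it along until you feel it butt against the end board. Then press it against the long far side with a steady push of about 10 N, never ramming it, so that I can drive the screws from outside. Finish while still gripping it and pushing, with the post still close up to the end board, and leave the other things on the bench alone.

Things in the scene. Friction and masses are not known exactly. Their poses are not given: they have to be found in the camera images.
- tray: Open wooden tray, fixed, 230 (x) x 340 (y) mm; boards 15 mm thick, tops 60 mm above the bench; floor 8 mm thick. Origin: centre of its underside. x points to the far long side, away from the robot, y to the left end; turned up to 20 degrees. Fitted posts, 34 mm square, tops 128 mm above the bench, at (x, y) = (-83, 138), (-83, -138), (83, -138); (83, 138) is empty. 22 mm high dogs outside.
- far_side: The long board of the tray on its +x side, to press the post against: 15 mm thick, inner face at x = +100 mm of the tray; two dark screw holes outside at the empty corner. The origin given is that of the tray (centre of the tray's underside, same axes). Rigid and fixed.
- left_end: The short end board of the tray on its +y side, the stop to feel for: 15 mm thick, inner face at y = +155 mm of the tray. The origin given is that of the tray, same axes. Rigid and fixed.
- corner (a point): The inner corner of the empty place, where the inner faces of the far side, the left end and the floor meet: (+100, +155, +8) mm in the tray's frame. The post's axis belongs 17 mm inward from it along both tray axes.
- post: Loose softwood post, 34 x 34 mm square, 120 mm long, 70 to 140 g, standing upright on the bench to the robot's left. Origin: centre of its foot; z up along it, x and y square to its faces.
- offcut: Short offcut of the same wood, 34 x 34 x 60 mm, standing on the bench near the post (which of the two is nearer the robot varies). Origin: centre of its foot. To be left alone.
- brush_pot: Metal pot with brushes, 76 mm across, about 210 mm high with the brushes, at the right. Origin: centre of its underside. To be left alone.
- screwdriver: Screwdriver lying on the bench beyond the tray. Origin: under its middle. To be left alone.
- screw_box: Cardboard box of screws, 70 x 100 x 40 mm, at the right. Origin: centre of its underside. To be left alone.
Mind the look-alikes: they are no part of the job. What is shaped like the post but orange or turquoise is not meant.

How it is judged:
On the way, in this order (a step that is already met when the one before it is completed fails the run):
1. the long post is picked up by the gripper, clear of the bench (height (world z) of post above 0.03 m and contact force between the fingers and post above 2 N), for 0.2 s.
2. standing low in the tray, the held post butts against the left end board (contact force between post and left_end above 1 N and height (world z) of post below 0.02 m and y of post in the frame of tray below 0.145 m and contact force between the fingers and post above 2 N), for 0.1 s.
At the end, for the whole second after the job is handed in: The gripper still holds the post (over 2 N), which presses on the far side with 5 to 20 N, foot within 6 mm of the tray floor and within 4 mm of its place in the corner along both tray axes, upright within 4 degrees, square within 4.5 degrees, and at rest (contact force between post and far_side between 5 and 20 N and contact force between the fingers and post above 2 N and y of post in the frame of tray between 0.134 and 0.142 m and x of post in the frame of tray between 0.079 and 0.087 m and height (world z) of post below 0.014 m and angle between post's own z axis and vertical below 0.07 rad and (angle between the x axis of post and the x axis of tray, either way round below 0.08 rad or angle between the x axis of post and the y axis of tray, either way round below 0.08 rad) and linear speed of post below 0.01 m/s); the arm keeps its last pose, push and grip.
It fails at once if the post is rammed against a board (over 50 N) (contact force between post and far_side above 50 N or contact force between post and left_end above 50 N).
It fails at once if the offcut is disturbed (moved over 30 mm) (distance of offcut from where it was at the start of the episode above 0.03 m).
It fails at once if the brush pot is disturbed (moved over 30 mm) (distance of brush_pot from where it was at the start of the episode above 0.03 m).
It fails at once if the screwdriver is disturbed (moved over 30 mm) (distance of screwdriver from where it was at the start of the episode above 0.03 m).
It fails at once if the screw box is disturbed (moved over 30 mm) (distance of screw_box from where it was at the start of the episode above 0.03 m).
It also fails if it takes over 64 s, if anything falls off the work surface, if the arm or the gripper's body presses on something with over 40 N, if the wrist force passes 120 N, or if a joint passes its speed limit or range.

ROBOT

A 6-joint arm with a two-finger parallel gripper is mounted at the origin on the work surface. World frame = base frame: x ahead of the robot, y to its left, z up, the work surface at z = 0. Lengths are in m, angles in rad, forces in N, time in s.
With the tool pointing down it reaches from about 0.35 to 0.975 m from the base axis. Payload 4.9 kg.
Tool frame: the origin (TCP) lies midway between the tips of the shut fingers; the grasp point (between the pads) lies arm.grip_depth behind it (arm.grip_depth is the distance from the TCP to the grasp point, in m); z points along the fingers, y is the line along which they close (so a half turn about z gives the same grasp; the last joint's range is limited). The gripper opens to 85 mm and grips with 20 to 120 N. Pads are 22 mm wide; open, the fingers measure 114 mm over their backs; the gripper's body (76 mm by 85 mm) begins 54 mm behind the grasp point. The pads swing forward as they close: fully open they stand 13 mm farther back than shut.
Start: joints at [-1.447, 0.053, 1.613, -0, 1.476, -0.119], TCP at [0.15, -0.607, 0.231] pointing down, gripper open.
Joint ranges: [-3.01, 3.01], [-1.01, 2.22], [0.06, 2.58], [-1.02, 4.17], [0.09, 2.62], [-3.14, 3.14]. Speed limits (rad/s): [2.57, 2.57, 3.14, 3.14, 3.14, 3.14].

INTERFACE

Orientations are given as a unit quaternion [x, y, z, w].
In Python, from workcell import arm gives the robot as it stands.
- The arm moves only by the tool send_rows, never from a script. Its argument "motion" is a list of rows, each an object of numbers: "dx", "dy", "dz": the shift along the tool's x, y, z in mm; "rx", "ry", "rz": the turn, a rotation vector about the tool's x, y, z in rad. A call has 1 to 10 rows; each row shifts and turns the commanded pose from where the row before left it, along the tool's axes as they then stand; what a row does not reach is not made up. A row lasts 1/10 s, in which the tool goes at most 50 mm and 8.59 degrees, less where a joint would pass 70% of its speed; a pose out of reach is approached as far as the arm can. A call is refused whole if a number of a shift passes 50 or a number of a turn 0.15, either way. A call with a gripper value outside its range is refused whole. "claw" is the opening, from 0 (shut) to 1 (fully open), set as the call begins (left out, the last holds). The fingers move at their own pace and stop on an object; the grip force is fixed at half the most. Time passes only in rows, so rows that do not move let the fingers close. It gives the time, the measured TCP pose, the force, the opening and the grip force at its end, in the units of the state.
- arm.observe(): the state, without advancing time (a new reading comes with each control period).
- arm.camera(name): name is "scene" or "top" or "wrist"; returns a dict with "img" (400x640x3 uint8, blue, green, red), "vfov" (degrees; the focal length in pixels is half the picture's height over the tangent of half this angle, whatever the lens; pixels are square), "cx", "cy" (the principal point, pixels), "T" (4x4, takes a point from camera to world coordinates); the wrist camera has in their place "tool_from_camera" (4x4, takes a point from camera to tool coordinates, whose origin is the TCP and whose axes are the flange's). Camera axes: x right, y down, z forward; pixel columns grow to the right and rows downward; lengths in m; the calibration is good to about 2 mm. The wrist camera is an equidistant fisheye: a pixel r from the principal point sees the ray r / f radians off the axis. A picture is of the moment at which its call begins: read the wrist's pose just before it. There is no depth.
- arm.job_done(): hands the job in; it is judged then, once.
Trained networks look in the newest picture that a camera, given by its name, has taken for a name from the list of things; names that differ only in an ending like _2 or _b are one class to them, and where a whole thing is asked for, a point or a joint stands for the part that bears it (a point fixed in the world has none). Each returns a list of dicts, best first, with "p" (0 to 1); they miss things now and then, are a little off and sometimes report something else, mostly with a low value. They report only what shows in the picture. A call takes as long as a camera call. They do not tell look-alikes from the thing itself.
- arm.find_in(thing, camera): "point" ([column, row] in pixels, amid what is visible of it).
- arm.place_of(thing, camera): "point" ([column, row] in pixels: a listed point, or the origin of a listed thing).
The state is a dict: "time_s": time; "qpos": joint angles; "dq": joint speeds; "joint_torque": joint torques, N m; "tool_pos": TCP position; "tcp_rot": TCP orientation; "ft_force": force on the tool from outside, world axes, zero at the start; "ft_torque": the same for the moment, N m; "width": finger opening in m; "grip_force": force on a finger pad.
Only numpy, scipy, OpenCV 4.12 (cv2) and the standard library are available. Lean on these libraries where they do the work, as an engineer would, in place of code of your own. Each camera call takes 0.05 s, during which the arm holds its last target. There are 200 camera calls.

## Working session

There is one attempt and no reset: what is moved stays moved. The work goes in short steps, Python scripts to look and compute and a tool call to move; the robot and the scene stay as the last step left them, time stands still between calls to the robot, and variables do not carry over. Pictures are saved under pics/ and viewed, at most 10 in all, crops included, and the job is handed in when it is done.

Besides the shell and the picture viewer there is one more tool, called after "Request:" by a JSON object that holds its "api" and its "payload". send_rows: Moves the arm, as the interface text tells. Its arguments: {"type":"object","properties":{"motion":{"type":"array"},"claw":{"type":"number"}},"required":["motion"]}

```bash
ls; mkdir -p pics
cat > h.py <<'E'
import numpy as np, cv2
from workcell import arm
from scipy.spatial.transform import Rotation as R
def cam(n):
    s=arm.observe(); c=arm.camera(n)
    if n=='wrist':
        T=np.eye(4); T[:3,:3]=R.from_quat(s['tcp_rot']).as_matrix(); T[:3,3]=s['tool_pos']
        c['T']=T@np.array(c['tool_from_camera'])
    c['T']=np.array(c['T']); c['fish']=n=='wrist'
    c['f']=200/np.tan(np.radians(c['vfov'])/2)
    return c
def ray(c,p):
    u=(p[0]-c['cx'])/c['f'];v=(p[1]-c['cy'])/c['f']
    if c['fish']:
        r=np.hypot(u,v)+1e-9; d=np.array([u/r*np.sin(r),v/r*np.sin(r),np.cos(r)])
    else: d=np.array([u,v,1.])
    return c['T'][:3,3],c['T'][:3,:3]@d
def at(c,p,z):
    o,d=ray(c,p); return o+d*(z-o[2])/d[2]
def proj(c,P):
    q=c['T'][:3,:3].T@(np.array(P)-c['T'][:3,3])
    if c['fish']:
        r=np.hypot(q[0],q[1])+1e-9; th=np.arctan2(r,q[2]); return np.array([c['cx']+c['f']*th*q[0]/r,c['cy']+c['f']*th*q[1]/r])
    return np.array([c['cx']+c['f']*q[0]/q[2],c['cy']+c['f']*q[1]/q[2]])
E
python3 - <<'E'
from h import *
print(arm.grip_depth, arm.observe())
for n in ['top','scene']:
    c=cam(n); cv2.imwrite(f'pics/{n}0.png',c['img']); print(n,c['T'].round(3).tolist(),c['f'])
    for t in ['tray','corner','post','offcut','brush_pot','screwdriver','screw_box']:
        for k in (arm.place_of(t,n))[:4]:
            print(t,np.round(k['point'],1),round(k['p'],2),at(c,k['point'],0).round(3))
E
```

```text
pics
0.0187 {'time_s': 0.0, 'qpos': array([-1.44699694e+00,  5.33321265e-02,  1.61431651e+00, -8.41300077e-06,
        1.47604192e+00, -1.19002314e-01]), 'dq': array([ 3.64334841e-04,  1.10803352e-03, -1.74204469e-03,  7.33253709e-06,
        2.53534409e-03, -1.00362729e-04]), 'joint_torque': array([-1.03990922e-03, -3.93674505e+01, -3.70182145e+01, -2.02538636e-04,
        7.09277650e-03, -3.93744642e-06]), 'tool_pos': array([ 0.15018099, -0.60602435,  0.23006493]), 'tcp_rot': array([ 9.92639368e-01,  1.21103197e-01, -6.70314662e-06, -1.04893971e-03]), 'ft_force': array([-0.18737742,  0.70627209, -0.05317109]), 'ft_torque': array([-0.04027991, -0.05591477, -0.00944225]), 'grip_force': 0.0, 'width': 0.08550876497224146}
top [[-0.022, -0.999, 0.045, 0.494], [-1.0, 0.022, -0.002, 0.008], [0.001, -0.045, -0.999, 1.693], [0.0, 0.0, 0.0, 1.0]] 506.06433302654995
tray [332.2 224.3] 0.59 [ 0.481 -0.034  0.   ]
corner [293.9 190.6] 0.95 [0.597 0.092 0.   ]
post [187.1 206.5] 0.72 [0.551 0.45  0.   ]
post [215.9 209.4] 0.53 [0.539 0.354 0.   ]
post [249.3 213.3] 0.48 [0.524 0.242 0.   ]
post [206.1 240.1] 0.47 [0.438 0.388 0.   ]
offcut [234.4 242.3] 0.49 [0.428 0.293 0.   ]
brush_pot [444.2 190.6] 0.88 [ 0.586 -0.412  0.   ]
screwdriver [254.8 154.8] 0.74 [0.72  0.221 0.   ]
screw_box [448.6 232.5] 0.9 [ 0.445 -0.422  0.   ]
scene [[-0.86, 0.379, -0.341, 0.999], [0.509, 0.652, -0.562, 0.68], [0.009, -0.657, -0.754, 0.961], [0.0, 0.0, 0.0, 1.0]] 473.5979761266831
tray [355.7 185.8] 0.75 [ 0.463 -0.048  0.   ]
corner [345.7 244.1] 0.6 [0.594 0.107 0.   ]
post [417.6 311.3] 0.95 [0.553 0.346 0.   ]
post [397.4 331.6] 0.95 [0.621 0.362 0.   ]
post [405.7 270.2] 0.83 [0.51  0.245 0.   ]
post [447.4 347.6] 0.73 [0.551 0.446 0.   ]
offcut [444.5 269.2] 0.65 [0.428 0.29  0.   ]
brush_pot [258.  122.7] 0.97 [ 0.582 -0.431  0.   ]
screwdriver [325.6 305.4] 0.95 [0.724 0.229 0.   ]
screw_box [297.  112.3] 0.92 [ 0.451 -0.415  0.   ]
```

Run:
```python
import cv2
a=cv2.imread('pics/top0.png')[120:300,160:400]; cv2.imwrite('pics/topc.png',cv2.resize(a,None,fx=3.3,fy=3.3,interpolation=cv2.INTER_CUBIC))
b=cv2.imread('pics/scene0.png')[130:390,240:560];cv2.imwrite('pics/scc.png',cv2.resize(b,None,fx=2.3,fy=2.3,interpolation=cv2.INTER_CUBIC))
```

```text
(no output)
```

View pics/topc.png

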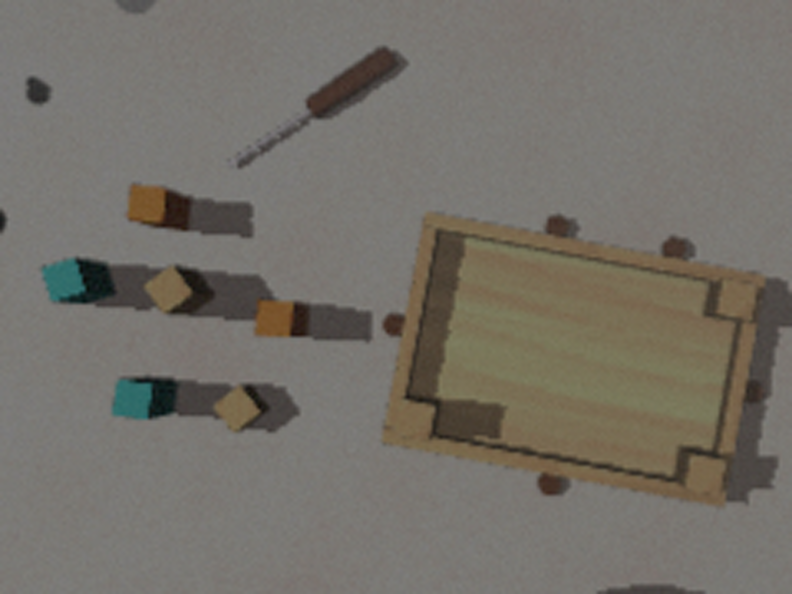

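View pics/scc.png

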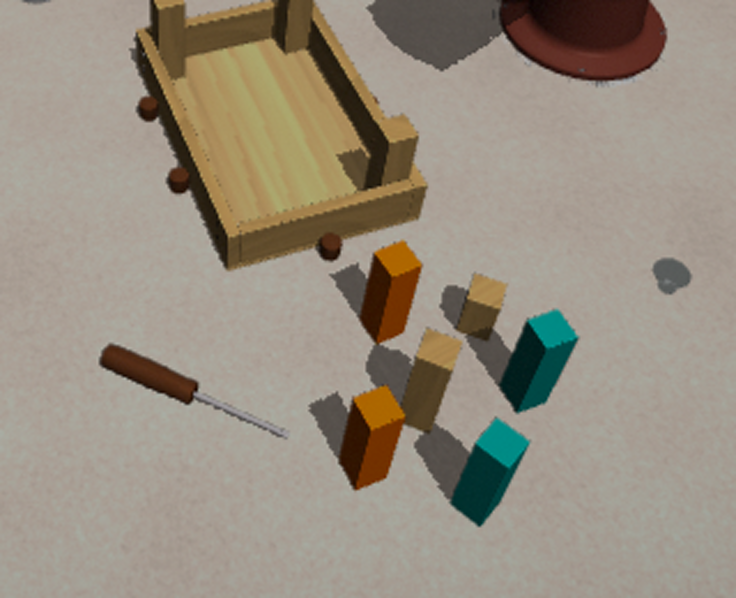

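The top crop and scene crop show two wooden posts, plus four coloured look-alikes:

| Candidate | Position | Verdict |
|---|---|---|
| Long wooden post | top (211,207), scene (425,295) | **chosen** |
| Short wooden offcut | top (232,243), scene (450,263) | leave |
| Orange | top (205,182) and (245,216) | not meant |
| Turquoise | top (180,205) and (200,240) | not meant |

The scene crop is close enough to confirm the choice: the long wooden piece is as tall as the coloured ones.

Run:
```python
from h import *
c=cam('top'); 
f=lambda p:(p[0]/3.3+160-.35,p[1]/3.3+120-.35)
tc=np.array([at(c,f(p),.06) for p in [(430,213),(762,275),(722,505),(385,443)]])[:,:2]
print('tray corners',tc.round(4).tolist(),'ctr',tc.mean(0).round(4))
ex=(tc[0]+tc[1]-tc[2]-tc[3]); ey=(tc[0]+tc[3]-tc[1]-tc[2]);print(np.linalg.norm(ex)/2,np.linalg.norm(ey)/2,'yaw',np.degrees([np.arctan2(ex[1],ex[0]),np.arctan2(-ey[0],ey[1])]))
pc=np.array([at(c,f(p),.12) for p in [(172,266),(195,288),(168,314),(144,290)]])[:,:2]
print('post',pc.round(4).tolist(),pc.mean(0)); print([np.degrees(np.arctan2(*(pc[i]-pc[i-1])[::-1])) for i in range(4)])
for n,p,z in [('offcut',(238,408),.06),('o1',(147,203),.12),('o2',(272,318),.12),('t1',(63,280),.12),('t2',(131,397),.12)]: print(n,at(c,f(p),z).round(3))
```

```text
tray corners [[0.6139, 0.1012], [0.5461, -0.2224], [0.3233, -0.1772], [0.3905, 0.1493]] ctr [ 0.4685 -0.0373]
0.2279554376335437 0.33195449279061184 yaw [-11.80169067 -11.73382119]
post [[0.5648, 0.3417], [0.5436, 0.3203], [0.5196, 0.3461], [0.5427, 0.3684]] [0.54267293 0.34412747]
[np.float64(-50.375804519404625), np.float64(-134.73966080855567), np.float64(132.93859225467222), np.float64(44.0381986054496)]
offcut [0.428 0.292 0.06 ]
o1 [0.625 0.365 0.12 ]
o2 [0.514 0.248 0.12 ]
t1 [0.554 0.444 0.12 ]
t2 [0.443 0.382 0.12 ]
```

Request:
{"api": "send_rows", "payload": {"motion": [{"dz": -40}, {"dz": -40}, {"dz": -40}, {"dx": 40, "dy": -30}, {"dx": 40, "dy": -30}, {"dx": 40, "dy": -30}, {"dx": 40, "dy": -30}, {"dx": 40, "dy": -30}]}}

```text
validation failed for argument at $.mo...
```

Request:
{"api": "send_rows", "payload": {"motion": [{"dx": 0, "dy": 0, "dz": -40, "rx": 0, "ry": 0, "rz": 0}, {"dx": 0, "dy": 0, "dz": -40, "rx": 0, "ry": 0, "rz": 0}, {"dx": 0, "dy": 0, "dz": -40, "rx": 0, "ry": 0, "rz": 0}], "claw": 1}}

```text
time_s: 1.15
tool_pos: [0.1502, -0.6064, 0.3524]
tcp_rot: [0.993, 0.121, -0.0, -0.0]
ft_force: [0.3, -0.7, 0.2]
width: 0.0855
grip_force: 0.0
```

Request:
{"api": "send_rows", "payload": {"motion": [{"dx": 35, "dy": -26}, {"dx": 35, "dy": -26}, {"dx": 35, "dy": -26}, {"dx": 35, "dy": -26}, {"dx": 35, "dy": -26}, {"dx": 35, "dy": -26}, {"dx": 35, "dy": -26}, {"dx": 35, "dy": -26}, {"dx": 35, "dy": -26}], "claw": 1}}

```text
validation failed for argument at $.mo...
```

Request:
{"api": "send_rows", "payload": {"motion": [{"dx": 20, "dy": -40}, {"dx": 20, "dy": -40}, {"dx": 20, "dy": -40}, {"dx": 20, "dy": -40}, {"dx": 20, "dy": -40}, {"dx": 20, "dy": -40}, {"dx": 20, "dy": -40}, {"dx": 20, "dy": -40}], "claw": 1}}

```text
validation failed for argument at $.mo...
```

All six keys are needed in every row.

Request:
{"api": "send_rows", "payload": {"motion": [{"dx": 35, "dy": -26, "dz": 0, "rx": 0, "ry": 0, "rz": 0}, {"dx": 35, "dy": -26, "dz": 0, "rx": 0, "ry": 0, "rz": 0}, {"dx": 35, "dy": -26, "dz": 0, "rx": 0, "ry": 0, "rz": 0}, {"dx": 35, "dy": -26, "dz": 0, "rx": 0, "ry": 0, "rz": 0}, {"dx": 35, "dy": -26, "dz": 0, "rx": 0, "ry": 0, "rz": 0}, {"dx": 35, "dy": -26, "dz": 0, "rx": 0, "ry": 0, "rz": 0}, {"dx": 35, "dy": -26, "dz": 0, "rx": 0, "ry": 0, "rz": 0}, {"dx": 35, "dy": -26, "dz": 0, "rx": 0, "ry": 0, "rz": 0}, {"dx": 35, "dy": -26, "dz": 0, "rx": 0, "ry": 0, "rz": 0}]}}

```text
time_s: 2.05
tool_pos: [0.4006, -0.3022, 0.3516]
tcp_rot: [0.993, 0.121, 0.0, 0.0]
ft_force: [0.7, 0.8, -0.3]
width: 0.0853
grip_force: 0.0
```

Request:
{"api": "send_rows", "payload": {"motion": [{"dx": 20, "dy": -40, "dz": 0, "rx": 0, "ry": 0, "rz": 0}, {"dx": 20, "dy": -40, "dz": 0, "rx": 0, "ry": 0, "rz": 0}, {"dx": 20, "dy": -40, "dz": 0, "rx": 0, "ry": 0, "rz": 0}, {"dx": 20, "dy": -40, "dz": 0, "rx": 0, "ry": 0, "rz": 0}, {"dx": 20, "dy": -40, "dz": 0, "rx": 0, "ry": 0, "rz": 0}, {"dx": 20, "dy": -40, "dz": 0, "rx": 0, "ry": 0, "rz": 0}, {"dx": 20, "dy": -40, "dz": 0, "rx": 0, "ry": 0, "rz": 0}, {"dx": 20, "dy": -40, "dz": 0, "rx": 0, "ry": 0, "rz": 0}]}}

```text
time_s: 2.85
tool_pos: [0.4782, 0.0472, 0.3517]
tcp_rot: [0.993, 0.121, 0.001, 0.0]
ft_force: [0.8, -0.8, -0.4]
width: 0.0858
grip_force: 0.0
```

Run:
```python
from h import *
c=cam('wrist'); cv2.imwrite('pics/w1.png',c['img']); np.save('w1.npy',c['T']); print(c['T'].round(3).tolist(),c['f'],c['cx'],c['cy'])
for k in arm.place_of('corner','wrist')[:2]: print(k, at(c,k['point'],.008))
# predicted tray corners
a=np.radians(-11.75);e=np.array([[np.cos(a),-np.sin(a)],[np.sin(a),np.cos(a)]])
for q in [(115,170),(115,-170),(-115,-170),(-115,170)]: print(q,proj(c,[*(np.array([.4685,-.0373])+e@np.array(q)/1000),.06]).round(0))
```

```text
[[0.241, -0.937, -0.254, 0.543], [-0.971, -0.232, -0.064, 0.064], [0.001, 0.262, -0.965, 0.495], [0.0, 0.0, 0.0, 1.0]] 309.70691628693146 316.29485708044564 199.64463602155666
{'point': [306.2, 79.7], 'p': 0.62} [0.5975496  0.09345318 0.008     ]
(115, 170) [300.  61.]
(115, -170) [494. 169.]
(-115, -170) [424. 288.]
(-115, 170) [234. 205.]
```

Request:
{"api": "send_rows", "payload": {"motion": [{"dx": 20, "dy": -38, "dz": 0, "rx": 0, "ry": 0, "rz": -0.1}, {"dx": 16, "dy": -40, "dz": 0, "rx": 0, "ry": 0, "rz": -0.1}, {"dx": 12, "dy": -42, "dz": 0, "rx": 0, "ry": 0, "rz": -0.1}, {"dx": 8, "dy": -42, "dz": 0, "rx": 0, "ry": 0, "rz": -0.1}, {"dx": 4, "dy": -42, "dz": 0, "rx": 0, "ry": 0, "rz": -0.1}]}}

```text
time_s: 3.45
tool_pos: [0.4459, 0.2502, 0.351]
tcp_rot: [0.931, 0.364, -0.0, 0.0]
ft_force: [0.5, 0.6, 0.2]
width: 0.0855
grip_force: 0.0
```

View pics/w1.png

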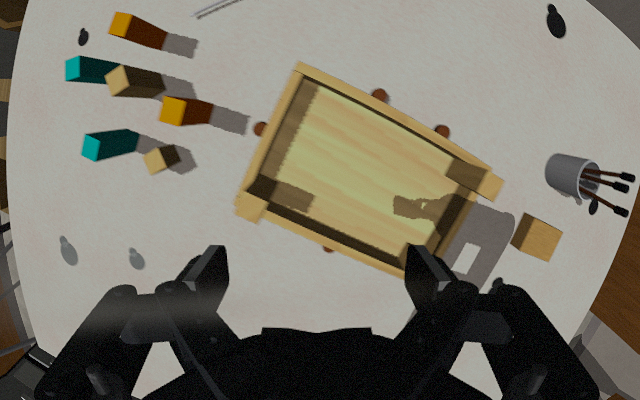

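Run:
```python
from h import *
c=cam('wrist'); cv2.imwrite('pics/w2.png',c['img']); np.save('w2.npy',c['T'])
p=proj(c,[.5427,.3441,.12]);print(p)
for k in arm.place_of('post','wrist')[:4]: print(k, at(c,k['point'],0))
x,y=(p-50).astype(int);x=max(x,0);y=max(y,0); print(x,y)
cv2.imwrite('pics/w2c.png',cv2.resize(c['img'][y:y+100,x:x+100],None,fx=6,fy=6,interpolation=cv2.INTER_CUBIC))
```

```text
[313.63459712  62.06346844]
{'point': [312.7, 74.6], 'p': 0.87} [0.54180137 0.34655298 0.        ]
{'point': [272.8, 31.0], 'p': 0.73} [0.55350138 0.44373474 0.        ]
{'point': [343.0, 28.1], 'p': 0.7} [0.6319396  0.36460899 0.        ]
{'point': [346.9, 130.0], 'p': 0.6} [0.51364635 0.24669627 0.        ]
263 12
```

View pics/w2c.png

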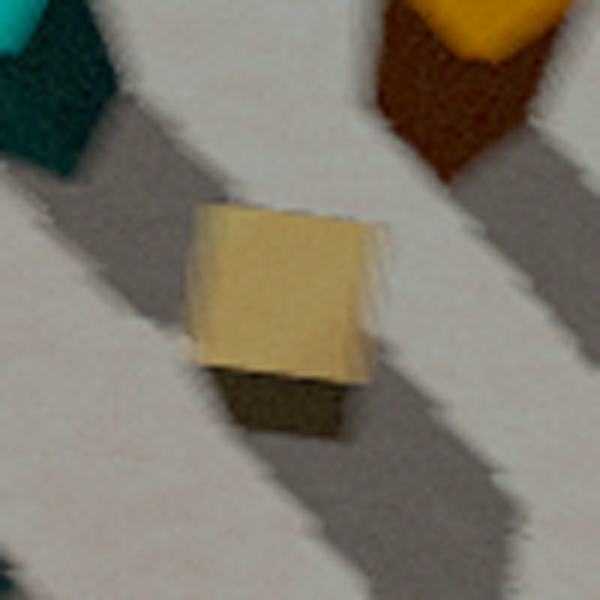

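The crop shows the wooden post's top, with corners near crop pixels (203,205), (375,222), (363,383) and (195,365).

Run:
```python
from h import *
c=cam('wrist')
pc=np.array([at(c,(263+x/6-.4,12+y/6-.4),.12) for x,y in [(203,205),(373,222),(363,383),(195,365)]])[:,:2]
print(pc.mean(0)); d=[pc[i]-pc[i-1] for i in range(4)]; print([(np.linalg.norm(v).round(4),np.degrees(np.arctan2(v[1],v[0]))%90) for v in d])
s=arm.observe();M=R.from_quat(s['tcp_rot']).as_matrix(); print(np.degrees(np.arctan2(M[1,1],M[0,1]))); print(M.T@(np.array([*pc.mean(0),.0])-s['tool_pos']))
```

```text
[0.53929977 0.35132819]
[(np.float64(0.0335), np.float64(40.33205027578747)), (np.float64(0.034), np.float64(36.47236500954693)), (np.float64(0.0336), np.float64(39.50169397038866)), (np.float64(0.0335), np.float64(36.21985031839844))]
-47.279740396893054
[ 0.13754833 -0.01073425  0.35155272]
```

Request:
{"api": "send_rows", "payload": {"motion": [{"dx": 45, "dy": -2, "dz": 0, "rx": 0, "ry": 0, "rz": 0}, {"dx": 45, "dy": -2, "dz": 0, "rx": 0, "ry": 0, "rz": 0}, {"dx": 45, "dy": -3, "dz": 0, "rx": 0, "ry": 0, "rz": 0.06}, {"dx": 0, "dy": 0, "dz": 40, "rx": 0, "ry": 0, "rz": 0}, {"dx": 0, "dy": 0, "dz": 40, "rx": 0, "ry": 0, "rz": 0}, {"dx": 0, "dy": 0, "dz": 30, "rx": 0, "ry": 0, "rz": 0}, {"dx": 0, "dy": 0, "dz": 0, "rx": 0, "ry": 0, "rz": 0}]}}

```text
time_s: 4.3
tool_pos: [0.5392, 0.3425, 0.2345]
tcp_rot: [0.943, 0.333, -0.006, 0.001]
ft_force: [0.3, -0.3, 0.1]
width: 0.0853
grip_force: 0.0
```

Run:
```python
from h import *
c=cam('wrist'); cv2.imwrite('pics/w3.png',c['img'])
s=arm.observe(); M=R.from_quat(s['tcp_rot']).as_matrix();print(s['tool_pos'],np.degrees(np.arctan2(M[1,1],M[0,1])), s['qpos'].round(2))
for k in arm.place_of('post','wrist')[:2]: print(k['p'], at(c,k['point'],0))
```

```text
[0.5404783  0.34348187 0.23840399] -51.02749779427577 [ 0.45  0.09  1.56 -0.    1.5   1.34]
0.93 [0.51718293 0.24644227 0.        ]
0.91 [0.54272908 0.35040658 0.        ]
```

View pics/w3.png

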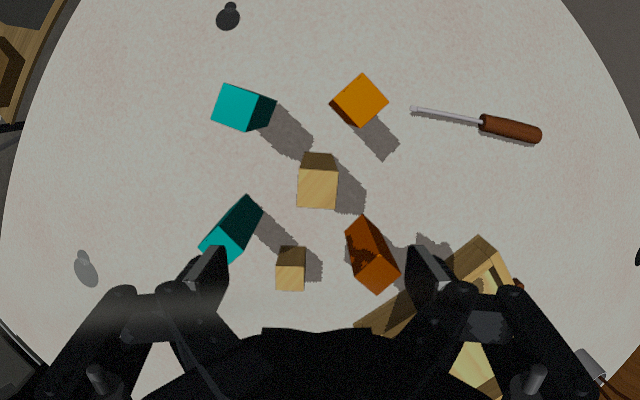

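The post's top is centred near (318,188), its faces line up with the image axes, and the fingers clear the neighbouring pieces.

Request:
{"api": "send_rows", "payload": {"motion": [{"dx": 4, "dy": -4, "dz": 40, "rx": 0, "ry": 0, "rz": 0}, {"dx": 0, "dy": 0, "dz": 40, "rx": 0, "ry": 0, "rz": 0}, {"dx": 0, "dy": 0, "dz": 40, "rx": 0, "ry": 0, "rz": 0}, {"dx": 0, "dy": 0, "dz": 35, "rx": 0, "ry": 0, "rz": 0}, {"dx": 0, "dy": 0, "dz": 20, "rx": 0, "ry": 0, "rz": 0}, {"dx": 0, "dy": 0, "dz": 0, "rx": 0, "ry": 0, "rz": 0}, {"dx": 0, "dy": 0, "dz": 0, "rx": 0, "ry": 0, "rz": 0}]}}

```text
time_s: 5.1
tool_pos: [0.5435, 0.3518, 0.0694]
tcp_rot: [0.942, 0.335, 0.002, -0.0]
ft_force: [0.3, -0.0, 0.5]
width: 0.0854
grip_force: 0.0
```

Request:
{"api": "send_rows", "payload": {"motion": [{"dx": 0, "dy": 0, "dz": 0, "rx": 0, "ry": 0, "rz": 0}, {"dx": 0, "dy": 0, "dz": 0, "rx": 0, "ry": 0, "rz": 0}, {"dx": 0, "dy": 0, "dz": 0, "rx": 0, "ry": 0, "rz": 0}, {"dx": 0, "dy": 0, "dz": 0, "rx": 0, "ry": 0, "rz": 0}, {"dx": 0, "dy": 0, "dz": 0, "rx": 0, "ry": 0, "rz": 0}, {"dx": 0, "dy": 0, "dz": 0, "rx": 0, "ry": 0, "rz": 0}, {"dx": 0, "dy": 0, "dz": 0, "rx": 0, "ry": 0, "rz": 0}, {"dx": 0, "dy": 0, "dz": 0, "rx": 0, "ry": 0, "rz": 0}], "claw": 0}}

```text
time_s: 5.9
tool_pos: [0.542, 0.3516, 0.0675]
tcp_rot: [0.942, 0.335, 0.001, -0.0]
ft_force: [1.1, -0.4, 5.5]
width: 0.0334
grip_force: 63.9
```

Request:
{"api": "send_rows", "payload": {"motion": [{"dx": 0, "dy": 0, "dz": -15, "rx": 0, "ry": 0, "rz": 0}, {"dx": 0, "dy": 0, "dz": -30, "rx": 0, "ry": 0, "rz": 0}, {"dx": 0, "dy": 0, "dz": -40, "rx": 0, "ry": 0, "rz": 0}, {"dx": 0, "dy": 0, "dz": -40, "rx": 0, "ry": 0, "rz": 0}, {"dx": 0, "dy": 0, "dz": -30, "rx": 0, "ry": 0, "rz": -0.137}, {"dx": 0, "dy": 0, "dz": 0, "rx": 0, "ry": 0, "rz": -0.137}, {"dx": 0, "dy": 0, "dz": 0, "rx": 0, "ry": 0, "rz": -0.137}, {"dx": 0, "dy": 0, "dz": 0, "rx": 0, "ry": 0, "rz": -0.137}, {"dx": 0, "dy": 0, "dz": 0, "rx": 0, "ry": 0, "rz": -0.137}]}}

```text
time_s: 6.8
tool_pos: [0.5409, 0.3512, 0.2213]
tcp_rot: [0.773, 0.634, -0.0, -0.0]
ft_force: [0.9, 0.8, -0.9]
width: 0.0336
grip_force: 63.3
```

Request:
{"api": "send_rows", "payload": {"motion": [{"dx": -20, "dy": 5, "dz": 0, "rx": 0, "ry": 0, "rz": 0}, {"dx": -39, "dy": 11, "dz": 0, "rx": 0, "ry": 0, "rz": 0}, {"dx": -39, "dy": 11, "dz": 0, "rx": 0, "ry": 0, "rz": 0}, {"dx": -39, "dy": 11, "dz": 0, "rx": 0, "ry": 0, "rz": 0}, {"dx": -39, "dy": 11, "dz": 0, "rx": 0, "ry": 0, "rz": 0}, {"dx": -39, "dy": 11, "dz": 0, "rx": 0, "ry": 0, "rz": 0}, {"dx": -39, "dy": 11, "dz": 0, "rx": 0, "ry": 0, "rz": 0}, {"dx": -20, "dy": 6, "dz": 0, "rx": 0, "ry": 0, "rz": 0}, {"dx": 0, "dy": 0, "dz": 0, "rx": 0, "ry": 0, "rz": 0}, {"dx": 0, "dy": 0, "dz": 0, "rx": 0, "ry": 0, "rz": 0}]}}

```text
time_s: 7.8
tool_pos: [0.5611, 0.0668, 0.2213]
tcp_rot: [0.776, 0.631, -0.0, -0.0]
ft_force: [0.1, 0.0, 0.1]
width: 0.0332
grip_force: 63.3
```

Run:
```python
from h import *
c=cam('wrist'); cv2.imwrite('pics/w4.png',c['img'])
s=arm.observe(); M=R.from_quat(s['tcp_rot']).as_matrix();print(s['tool_pos'],np.degrees(np.arctan2(M[1,1],M[0,1])), s['qpos'].round(2),s['ft_force'],s['grip_force'])
for k in arm.place_of('corner','wrist')[:2]: print(k, at(c,k['point'],.008))
t=cam('top'); cv2.imwrite('pics/t4.png',t['img']); 
for k in arm.place_of('corner','top')[:2]: print(k['p'], at(t,k['point'],.008))
a=np.radians(-11.75);e=np.array([[np.cos(a),-np.sin(a)],[np.sin(a),np.cos(a)]])
for q in [(115,170),(115,-170),(-115,-170),(-115,170)]: print(q,proj(c,[*(np.array([.4685,-.0373])+e@np.array(q)/1000),.06]).round(0))
```

```text
[0.56112395 0.06752262 0.22127423] -11.692212083169531 [-0.01 -0.08  1.76  0.    1.46  0.19] [-0.58970349 -0.21192495 -0.86102177] 63.2618522644043
{'point': [346.7, 142.0], 'p': 0.92} [0.60378602 0.09796251 0.008     ]
(115, 170) [362. 136.]
(115, -170) [348. 385.]
(-115, -170) [193. 376.]
(-115, 170) [146. 142.]
```

View pics/w4.png

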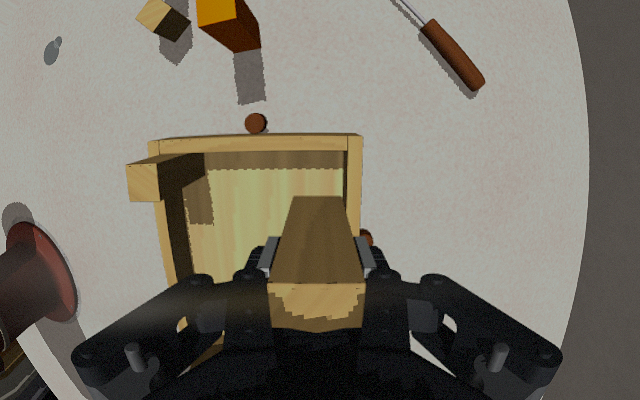

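The tray's left end shows as predicted, with its far-left outer corner at (362,136). The held post hangs inside both boards, so I can lower it.

Request:
{"api": "send_rows", "payload": {"motion": [{"dx": 0, "dy": 0, "dz": 30, "rx": 0, "ry": 0, "rz": 0}, {"dx": 0, "dy": 0, "dz": 30, "rx": 0, "ry": 0, "rz": 0}, {"dx": 0, "dy": 0, "dz": 30, "rx": 0, "ry": 0, "rz": 0}, {"dx": 0, "dy": 0, "dz": 25, "rx": 0, "ry": 0, "rz": 0}, {"dx": 0, "dy": 0, "dz": 15, "rx": 0, "ry": 0, "rz": 0}, {"dx": 0, "dy": 0, "dz": 7, "rx": 0, "ry": 0, "rz": 0}, {"dx": 0, "dy": 0, "dz": 5, "rx": 0, "ry": 0, "rz": 0}, {"dx": 0, "dy": 0, "dz": 0, "rx": 0, "ry": 0, "rz": 0}, {"dx": 0, "dy": 0, "dz": 0, "rx": 0, "ry": 0, "rz": 0}]}}

```text
time_s: 8.9
tool_pos: [0.5625, 0.0675, 0.0806]
tcp_rot: [0.775, 0.632, 0.001, 0.001]
ft_force: [0.2, -0.2, -0.2]
width: 0.0333
grip_force: 63.3
```

Request:
{"api": "send_rows", "payload": {"motion": [{"dx": 0, "dy": 0, "dz": 1, "rx": 0, "ry": 0, "rz": 0}, {"dx": 0, "dy": 0, "dz": 0, "rx": 0, "ry": 0, "rz": 0}, {"dx": 0, "dy": 0, "dz": 0, "rx": 0, "ry": 0, "rz": 0}]}}

```text
time_s: 9.2
tool_pos: [0.5618, 0.0674, 0.0788]
tcp_rot: [0.775, 0.632, 0.0, 0.0]
ft_force: [-0.2, 0.8, -0.7]
width: 0.0338
grip_force: 63.3
```

Request:
{"api": "send_rows", "payload": {"motion": [{"dx": 0, "dy": 0, "dz": 1, "rx": 0, "ry": 0, "rz": 0}, {"dx": 0, "dy": 0, "dz": 0, "rx": 0, "ry": 0, "rz": 0}, {"dx": 0, "dy": 0, "dz": 0, "rx": 0, "ry": 0, "rz": 0}]}}

```text
time_s: 9.5
tool_pos: [0.5615, 0.0674, 0.0772]
tcp_rot: [0.775, 0.632, -0.0, -0.0]
ft_force: [0.6, 0.8, -1.1]
width: 0.0334
grip_force: 63.3
```

Request:
{"api": "send_rows", "payload": {"motion": [{"dx": 0, "dy": 0, "dz": 1, "rx": 0, "ry": 0, "rz": 0}, {"dx": 0, "dy": 0, "dz": 0, "rx": 0, "ry": 0, "rz": 0}, {"dx": 0, "dy": 0, "dz": 0, "rx": 0, "ry": 0, "rz": 0}]}}

```text
time_s: 9.8
tool_pos: [0.5615, 0.0674, 0.0762]
tcp_rot: [0.775, 0.632, -0.0, -0.0]
ft_force: [-0.6, 0.2, -0.5]
width: 0.0334
grip_force: 63.3
```

Request:
{"api": "send_rows", "payload": {"motion": [{"dx": 0, "dy": 0, "dz": 0.5, "rx": 0, "ry": 0, "rz": 0}, {"dx": 0, "dy": 0, "dz": 0, "rx": 0, "ry": 0, "rz": 0}, {"dx": 0, "dy": 0, "dz": 0, "rx": 0, "ry": 0, "rz": 0}]}}

```text
time_s: 10.1
tool_pos: [0.5615, 0.0674, 0.0758]
tcp_rot: [0.775, 0.632, -0.0, -0.0]
ft_force: [0.4, 0.4, -1.2]
width: 0.0332
grip_force: 63.3
```

Request:
{"api": "send_rows", "payload": {"motion": [{"dx": 3, "dy": 0, "dz": 0, "rx": 0, "ry": 0, "rz": 0}, {"dx": 3, "dy": 0, "dz": 0, "rx": 0, "ry": 0, "rz": 0}, {"dx": 2, "dy": 0, "dz": 0, "rx": 0, "ry": 0, "rz": 0}, {"dx": 1, "dy": 0, "dz": 0, "rx": 0, "ry": 0, "rz": 0}, {"dx": 1, "dy": 0, "dz": 0, "rx": 0, "ry": 0, "rz": 0}, {"dx": 0, "dy": 0, "dz": 0, "rx": 0, "ry": 0, "rz": 0}, {"dx": 0, "dy": 0, "dz": 0, "rx": 0, "ry": 0, "rz": 0}]}}

```text
time_s: 10.8
tool_pos: [0.5636, 0.0772, 0.0758]
tcp_rot: [0.775, 0.632, -0.0, 0.0]
ft_force: [0.1, -0.4, -0.3]
width: 0.0333
grip_force: 63.3
```

Request:
{"api": "send_rows", "payload": {"motion": [{"dx": 1, "dy": 0, "dz": 0, "rx": 0, "ry": 0, "rz": 0}, {"dx": 1, "dy": 0, "dz": 0, "rx": 0, "ry": 0, "rz": 0}, {"dx": 0, "dy": 0, "dz": 0, "rx": 0, "ry": 0, "rz": 0}, {"dx": 0, "dy": 0, "dz": 0, "rx": 0, "ry": 0, "rz": 0}]}}

```text
time_s: 11.2
tool_pos: [0.5639, 0.0792, 0.0758]
tcp_rot: [0.775, 0.632, -0.0, -0.0]
ft_force: [0.7, 0.1, -1.5]
width: 0.0333
grip_force: 63.3
```

Request:
{"api": "send_rows", "payload": {"motion": [{"dx": 1, "dy": 0, "dz": 0, "rx": 0, "ry": 0, "rz": 0}, {"dx": 0, "dy": 0, "dz": 0, "rx": 0, "ry": 0, "rz": 0}, {"dx": 0, "dy": 0, "dz": 0, "rx": 0, "ry": 0, "rz": 0}]}}

```text
time_s: 11.5
tool_pos: [0.5641, 0.0802, 0.0758]
tcp_rot: [0.775, 0.632, -0.0, -0.0]
ft_force: [0.4, 1.1, -1.0]
width: 0.0334
grip_force: 63.3
```

Request:
{"api": "send_rows", "payload": {"motion": [{"dx": 1, "dy": 0, "dz": 0, "rx": 0, "ry": 0, "rz": 0}, {"dx": 0, "dy": 0, "dz": 0, "rx": 0, "ry": 0, "rz": 0}, {"dx": 0, "dy": 0, "dz": 0, "rx": 0, "ry": 0, "rz": 0}]}}

```text
time_s: 11.8
tool_pos: [0.5644, 0.0812, 0.0758]
tcp_rot: [0.775, 0.632, 0.0, 0.0]
ft_force: [0.5, 0.4, -0.4]
width: 0.0334
grip_force: 63.3
```

Request:
{"api": "send_rows", "payload": {"motion": [{"dx": 1, "dy": 0, "dz": 0, "rx": 0, "ry": 0, "rz": 0}, {"dx": 0, "dy": 0, "dz": 0, "rx": 0, "ry": 0, "rz": 0}, {"dx": 0, "dy": 0, "dz": 0, "rx": 0, "ry": 0, "rz": 0}]}}

```text
time_s: 12.1
tool_pos: [0.5646, 0.0822, 0.0758]
tcp_rot: [0.775, 0.632, 0.0, -0.0]
ft_force: [-0.4, 0.3, -1.1]
width: 0.0333
grip_force: 63.3
```

Request:
{"api": "send_rows", "payload": {"motion": [{"dx": 1, "dy": 0, "dz": 0, "rx": 0, "ry": 0, "rz": 0}, {"dx": 0, "dy": 0, "dz": 0, "rx": 0, "ry": 0, "rz": 0}, {"dx": 0, "dy": 0, "dz": 0, "rx": 0, "ry": 0, "rz": 0}]}}

```text
time_s: 12.4
tool_pos: [0.5648, 0.0831, 0.0758]
tcp_rot: [0.775, 0.632, -0.0, 0.0]
ft_force: [-0.1, -1.0, -0.9]
width: 0.0332
grip_force: 63.3
```

Request:
{"api": "send_rows", "payload": {"motion": [{"dx": 1, "dy": 0, "dz": 0, "rx": 0, "ry": 0, "rz": 0}, {"dx": 0, "dy": 0, "dz": 0, "rx": 0, "ry": 0, "rz": 0}, {"dx": 0, "dy": 0, "dz": 0, "rx": 0, "ry": 0, "rz": 0}]}}

```text
time_s: 12.7
tool_pos: [0.5649, 0.0841, 0.0758]
tcp_rot: [0.775, 0.632, -0.0, 0.0]
ft_force: [0.8, -0.6, -0.3]
width: 0.0334
grip_force: 63.3
```

Request:
{"api": "send_rows", "payload": {"motion": [{"dx": 0.7, "dy": 0, "dz": 0, "rx": 0, "ry": 0, "rz": 0}, {"dx": 0, "dy": 0, "dz": 0, "rx": 0, "ry": 0, "rz": 0}, {"dx": 0, "dy": 0, "dz": 0, "rx": 0, "ry": 0, "rz": 0}]}}

```text
time_s: 13.0
tool_pos: [0.5651, 0.0848, 0.0758]
tcp_rot: [0.775, 0.632, 0.0, 0.0]
ft_force: [0.1, -0.2, -0.9]
width: 0.0335
grip_force: 63.3
```

Request:
{"api": "send_rows", "payload": {"motion": [{"dx": 0.7, "dy": 0, "dz": 0, "rx": 0, "ry": 0, "rz": 0}, {"dx": 0, "dy": 0, "dz": 0, "rx": 0, "ry": 0, "rz": 0}, {"dx": 0, "dy": 0, "dz": 0, "rx": 0, "ry": 0, "rz": 0}]}}

```text
time_s: 13.3
tool_pos: [0.5652, 0.0855, 0.0758]
tcp_rot: [0.775, 0.632, -0.0, -0.0]
ft_force: [0.4, -0.1, -0.8]
width: 0.0331
grip_force: 63.3
```

Request:
{"api": "send_rows", "payload": {"motion": [{"dx": 0.7, "dy": 0, "dz": 0, "rx": 0, "ry": 0, "rz": 0}, {"dx": 0, "dy": 0, "dz": 0, "rx": 0, "ry": 0, "rz": 0}, {"dx": 0, "dy": 0, "dz": 0, "rx": 0, "ry": 0, "rz": 0}]}}

```text
time_s: 13.6
tool_pos: [0.5654, 0.0862, 0.0758]
tcp_rot: [0.775, 0.632, -0.0, -0.0]
ft_force: [-0.1, -0.5, -0.7]
width: 0.0329
grip_force: 63.3
```

Request:
{"api": "send_rows", "payload": {"motion": [{"dx": 0.7, "dy": 0, "dz": 0, "rx": 0, "ry": 0, "rz": 0}, {"dx": 0, "dy": 0, "dz": 0, "rx": 0, "ry": 0, "rz": 0}, {"dx": 0, "dy": 0, "dz": 0, "rx": 0, "ry": 0, "rz": 0}]}}

```text
time_s: 13.9
tool_pos: [0.5655, 0.0868, 0.0758]
tcp_rot: [0.775, 0.632, 0.0, 0.0]
ft_force: [0.1, -0.0, -1.0]
width: 0.0333
grip_force: 63.3
```

Request:
{"api": "send_rows", "payload": {"motion": [{"dx": 0.7, "dy": 0, "dz": 0, "rx": 0, "ry": 0, "rz": 0}, {"dx": 0, "dy": 0, "dz": 0, "rx": 0, "ry": 0, "rz": 0}, {"dx": 0, "dy": 0, "dz": 0, "rx": 0, "ry": 0, "rz": 0}]}}

```text
time_s: 14.2
tool_pos: [0.5657, 0.0875, 0.0758]
tcp_rot: [0.775, 0.632, 0.0, -0.0]
ft_force: [0.4, -0.5, -1.5]
width: 0.0333
grip_force: 63.3
```

Request:
{"api": "send_rows", "payload": {"motion": [{"dx": 0.7, "dy": 0, "dz": 0, "rx": 0, "ry": 0, "rz": 0}, {"dx": 0, "dy": 0, "dz": 0, "rx": 0, "ry": 0, "rz": 0}, {"dx": 0, "dy": 0, "dz": 0, "rx": 0, "ry": 0, "rz": 0}]}}

```text
time_s: 14.5
tool_pos: [0.5657, 0.0877, 0.0758]
tcp_rot: [0.775, 0.632, -0.001, 0.0]
ft_force: [-1.6, -3.3, 1.3]
width: 0.0334
grip_force: 63.2
```

Request:
{"api": "send_rows", "payload": {"motion": [{"dx": 0.7, "dy": 0, "dz": 0, "rx": 0, "ry": 0, "rz": 0}, {"dx": 0, "dy": 0, "dz": 0, "rx": 0, "ry": 0, "rz": 0}, {"dx": 0, "dy": 0, "dz": 0, "rx": 0, "ry": 0, "rz": 0}]}}

```text
time_s: 14.8
tool_pos: [0.5657, 0.0877, 0.0759]
tcp_rot: [0.775, 0.632, -0.001, 0.001]
ft_force: [-2.1, -6.4, 0.9]
width: 0.0335
grip_force: 63.3
```

Run:
```python
from h import *
c=cam('wrist'); cv2.imwrite('pics/w5.png',cv2.resize(c['img'][100:340,200:440],None,fx=2.5,fy=2.5,interpolation=cv2.INTER_CUBIC))
s=arm.observe(); print(s['ft_force'],s['ft_torque'])
for k in arm.place_of('corner','wrist')[:2]: print(k, at(c,k['point'],.008))
```

```text
[-1.96112    -5.09553339  0.67363074] [-1.16079391  0.37368042 -0.0729333 ]
{'point': [357.0, 192.5], 'p': 0.8} [0.59732316 0.09673959 0.008     ]
{'point': [104.5, 8.1], 'p': 0.52} [0.43243646 0.28988686 0.008     ]
```

View pics/w5.png

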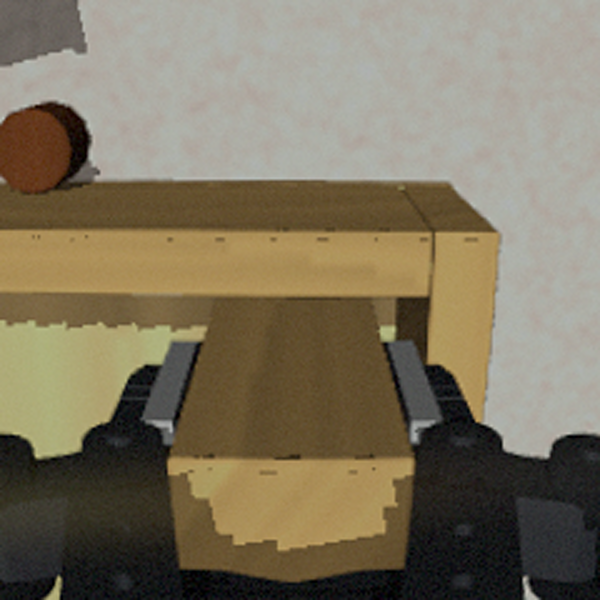

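The post has butted against the end board (about 6 N) and its face looks flush. I'll ease off a little and slide it toward the far side.

Request:
{"api": "send_rows", "payload": {"motion": [{"dx": -0.6, "dy": 0, "dz": 0, "rx": 0, "ry": 0, "rz": 0}, {"dx": 0, "dy": 2, "dz": 0, "rx": 0, "ry": 0, "rz": 0}, {"dx": 0, "dy": 2, "dz": 0, "rx": 0, "ry": 0, "rz": 0}, {"dx": 0, "dy": 2, "dz": 0, "rx": 0, "ry": 0, "rz": 0}, {"dx": 0, "dy": 1, "dz": 0, "rx": 0, "ry": 0, "rz": 0}, {"dx": 0, "dy": 1, "dz": 0, "rx": 0, "ry": 0, "rz": 0}, {"dx": 0, "dy": 0, "dz": 0, "rx": 0, "ry": 0, "rz": 0}, {"dx": 0, "dy": 0, "dz": 0, "rx": 0, "ry": 0, "rz": 0}]}}

```text
time_s: 15.7
tool_pos: [0.5717, 0.0864, 0.0754]
tcp_rot: [0.775, 0.632, -0.002, -0.002]
ft_force: [-7.4, -4.1, 4.6]
width: 0.0335
grip_force: 64.0
```

Request:
{"api": "send_rows", "payload": {"motion": [{"dx": 0, "dy": 1, "dz": 0, "rx": 0, "ry": 0, "rz": 0}, {"dx": 0, "dy": 1, "dz": 0, "rx": 0, "ry": 0, "rz": 0}, {"dx": 0, "dy": 0, "dz": 0, "rx": 0, "ry": 0, "rz": 0}, {"dx": 0, "dy": 0, "dz": 0, "rx": 0, "ry": 0, "rz": 0}]}}

```text
time_s: 16.1
tool_pos: [0.5736, 0.086, 0.0754]
tcp_rot: [0.775, 0.632, -0.003, -0.002]
ft_force: [-7.8, -4.0, 4.9]
width: 0.0333
grip_force: 63.9
```

Request:
{"api": "send_rows", "payload": {"motion": [{"dx": 0, "dy": 0.7, "dz": 0, "rx": 0, "ry": 0, "rz": 0}, {"dx": 0, "dy": 0, "dz": 0, "rx": 0, "ry": 0, "rz": 0}, {"dx": 0, "dy": 0, "dz": 0, "rx": 0, "ry": 0, "rz": 0}]}}

```text
time_s: 16.4
tool_pos: [0.5742, 0.0859, 0.0755]
tcp_rot: [0.775, 0.632, -0.003, -0.002]
ft_force: [-8.2, -4.4, 4.0]
width: 0.0337
grip_force: 64.1
```

Request:
{"api": "send_rows", "payload": {"motion": [{"dx": -0.7, "dy": 0, "dz": -1, "rx": 0, "ry": 0, "rz": 0}, {"dx": 0, "dy": 0, "dz": 0, "rx": 0, "ry": 0, "rz": 0}, {"dx": 0, "dy": 0, "dz": 0, "rx": 0, "ry": 0, "rz": 0}, {"dx": 0, "dy": 0, "dz": 0, "rx": 0, "ry": 0, "rz": 0}]}}

```text
time_s: 16.8
tool_pos: [0.5758, 0.0855, 0.0763]
tcp_rot: [0.775, 0.632, -0.0, -0.0]
ft_force: [-2.1, -2.1, -1.1]
width: 0.0328
grip_force: 63.1
```

Request:
{"api": "send_rows", "payload": {"motion": [{"dx": 0, "dy": 0.7, "dz": 0, "rx": 0, "ry": 0, "rz": 0}, {"dx": 0, "dy": 0, "dz": 0, "rx": 0, "ry": 0, "rz": 0}, {"dx": 0, "dy": 0, "dz": 0, "rx": 0, "ry": 0, "rz": 0}]}}

```text
time_s: 17.1
tool_pos: [0.5768, 0.0853, 0.0767]
tcp_rot: [0.775, 0.632, -0.0, -0.0]
ft_force: [-1.5, -2.5, -2.3]
width: 0.0333
grip_force: 63.1
```

Request:
{"api": "send_rows", "payload": {"motion": [{"dx": 0, "dy": 0.7, "dz": 0, "rx": 0, "ry": 0, "rz": 0}, {"dx": 0, "dy": 0, "dz": 0, "rx": 0, "ry": 0, "rz": 0}, {"dx": 0, "dy": 0, "dz": 0, "rx": 0, "ry": 0, "rz": 0}]}}

```text
time_s: 17.4
tool_pos: [0.5776, 0.0851, 0.0768]
tcp_rot: [0.775, 0.632, 0.0, 0.0]
ft_force: [-1.8, -2.4, -1.6]
width: 0.0335
grip_force: 63.1
```

Request:
{"api": "send_rows", "payload": {"motion": [{"dx": 0, "dy": 0.7, "dz": 0, "rx": 0, "ry": 0, "rz": 0}, {"dx": 0, "dy": 0, "dz": 0, "rx": 0, "ry": 0, "rz": 0}, {"dx": 0, "dy": 0, "dz": 0, "rx": 0, "ry": 0, "rz": 0}]}}

```text
time_s: 17.7
tool_pos: [0.5782, 0.085, 0.0769]
tcp_rot: [0.775, 0.632, -0.0, 0.0]
ft_force: [-3.4, -2.9, -0.7]
width: 0.0333
grip_force: 63.1
```

Request:
{"api": "send_rows", "payload": {"motion": [{"dx": 0, "dy": 0.7, "dz": 0, "rx": 0, "ry": 0, "rz": 0}, {"dx": 0, "dy": 0, "dz": 0, "rx": 0, "ry": 0, "rz": 0}, {"dx": 0, "dy": 0, "dz": 0, "rx": 0, "ry": 0, "rz": 0}]}}

```text
time_s: 18.0
tool_pos: [0.5784, 0.085, 0.0769]
tcp_rot: [0.775, 0.632, -0.001, -0.001]
ft_force: [-4.4, -2.3, 1.3]
width: 0.0332
grip_force: 63.7
```

Request:
{"api": "send_rows", "payload": {"motion": [{"dx": 0, "dy": 0.7, "dz": 0, "rx": 0, "ry": 0, "rz": 0}, {"dx": 0, "dy": 0, "dz": 0, "rx": 0, "ry": 0, "rz": 0}, {"dx": 0, "dy": 0, "dz": 0, "rx": 0, "ry": 0, "rz": 0}]}}

```text
time_s: 18.3
tool_pos: [0.5785, 0.085, 0.0769]
tcp_rot: [0.775, 0.632, -0.001, -0.001]
ft_force: [-6.1, -3.1, 2.6]
width: 0.0332
grip_force: 63.8
```

Request:
{"api": "send_rows", "payload": {"motion": [{"dx": 0, "dy": 0.7, "dz": 0, "rx": 0, "ry": 0, "rz": 0}, {"dx": 0, "dy": 0, "dz": 0, "rx": 0, "ry": 0, "rz": 0}, {"dx": 0, "dy": 0, "dz": 0, "rx": 0, "ry": 0, "rz": 0}, {"dx": 0, "dy": 0, "dz": 0, "rx": 0, "ry": 0, "rz": 0}]}}

```text
time_s: 18.7
tool_pos: [0.5786, 0.085, 0.0769]
tcp_rot: [0.775, 0.632, -0.002, -0.002]
ft_force: [-9.3, -2.4, 4.2]
width: 0.0334
grip_force: 63.9
```

Request:
{"api": "send_rows", "payload": {"motion": [{"dx": -0.3, "dy": 0.7, "dz": 0, "rx": 0, "ry": 0, "rz": 0}, {"dx": 0, "dy": 0.3, "dz": 0, "rx": 0, "ry": 0, "rz": 0}, {"dx": 0, "dy": 0, "dz": 0, "rx": 0, "ry": 0, "rz": 0}, {"dx": 0, "dy": 0, "dz": 0, "rx": 0, "ry": 0, "rz": 0}, {"dx": 0, "dy": 0, "dz": 0, "rx": 0, "ry": 0, "rz": 0}, {"dx": 0, "dy": 0, "dz": 0, "rx": 0, "ry": 0, "rz": 0}, {"dx": 0, "dy": 0, "dz": 0, "rx": 0, "ry": 0, "rz": 0}]}}

```text
time_s: 19.4
tool_pos: [0.5787, 0.0849, 0.0769]
tcp_rot: [0.775, 0.632, -0.002, -0.003]
ft_force: [-12.3, -0.7, 6.7]
width: 0.0334
grip_force: 64.1
```

Run:
```python
from h import *
ex=np.array([.979,-.2036,0]);ey=np.array([.2036,.979,0]);F=[]
for i in range(4):
    c=cam('wrist'); s=arm.observe(); F.append(s['ft_force'])
print(np.array(F)@np.array([ex,ey,[0,0,1]]).T, s['tool_pos'], np.degrees(R.from_quat(s['tcp_rot']).as_matrix()[:,2][:2]),s['ft_torque'])
cv2.imwrite('pics/w6.png',cv2.resize(c['img'][100:340,200:440],None,fx=2.5,fy=2.5,interpolation=cv2.INTER_CUBIC))
```

```text
[[-11.04250784  -3.87891978   7.10543003]
 [-11.4605595   -3.32798107   6.84372003]
 [-11.2861211   -2.92712578   6.29193419]
 [-12.35171497  -2.60370293   6.79247028]] [0.57864285 0.08494867 0.07689229] [-0.41168071  0.07894015] [-0.20686123  2.28349283 -0.20131286]
```

View pics/w6.png

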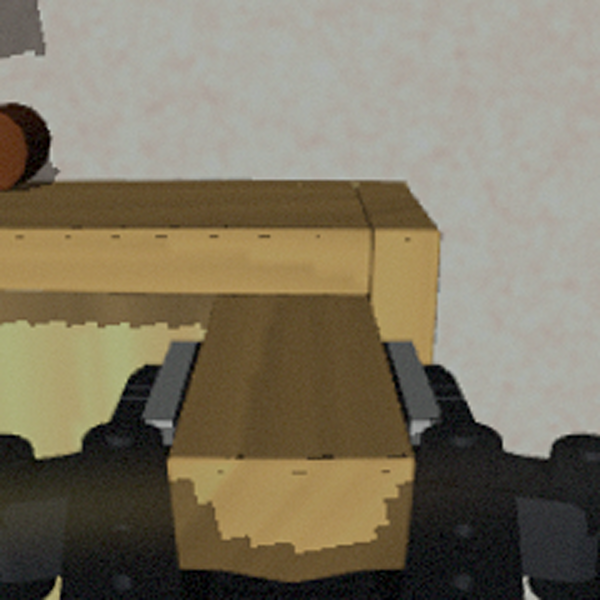

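Request:
{"api": "send_rows", "payload": {"motion": [{"dx": 0, "dy": 0.5, "dz": -0.4, "rx": 0, "ry": 0, "rz": 0}, {"dx": 0, "dy": 0, "dz": 0, "rx": 0, "ry": 0, "rz": 0}, {"dx": 0, "dy": 0, "dz": 0, "rx": 0, "ry": 0, "rz": 0}, {"dx": 0, "dy": 0, "dz": 0, "rx": 0, "ry": 0, "rz": 0}, {"dx": 0, "dy": 0, "dz": 0, "rx": 0, "ry": 0, "rz": 0}, {"dx": 0, "dy": 0, "dz": 0, "rx": 0, "ry": 0, "rz": 0}]}}

```text
time_s: 20.2
tool_pos: [0.5787, 0.0849, 0.0769]
tcp_rot: [0.775, 0.632, -0.003, -0.003]
ft_force: [-13.3, -0.9, 5.4]
width: 0.0332
grip_force: 64.0
```

```bash
python3 -c "
from h import *
print(arm.observe()['ft_force']); print(arm.job_done())"
```

```text
[-13.29491564  -0.8801186    5.4358309 ]
the job is handed in; nothing more can be done
None
```

The long post is standing in the empty corner, touching the end board and pressed against the far side with about 13 N measured at the wrist, still gripped; the job is handed in, but no verdict came back.

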